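# Check the air freshener and hold its spring holder open

## Task

The air-freshener can in the spring holder beside the ashtray is due for changing. Check it first: press the nozzle cap all the way down and let it come back up; then take the black pull tab and draw the sliding jaw straight out against its spring until the tab's outer face is level with the index clip, and finish while still holding it there steadily, so that I can lift the can out and put in a new one. Leave the ashtray, the chip dish and the two stacked tiles where they are.

Things in the scene. Friction and masses are not known exactly. Their poses are not given: they have to be found in the camera images.
- can_holder: Spring can holder screwed to the table: level aluminium channel 215 mm long, 56 wide, 18 high, with a small white aerosol can (47 dia) upright between a fixed and a sliding jaw. Origin on the table under the channel, z up, x along the channel; the can's axis is at x = +75 mm, y = 0, the fixed jaw (74 high) beyond it, the pull tab at the other end. The slide pulls out along -x.
- nozzle_top (a point): Centre of the top face of the can's white nozzle cap (round, 23 mm dia, 16 high), 130 mm above the table with the cap up. Press straight down.
- nozzle_cap (a joint): Travel of the nozzle cap in m: 0 = up, 0.005 = fully down. Sprung: about 2.3 N to start, 6.8 N fully down; it comes back up by itself.
- sliding_jaw: Spring-return slide on the channel: shoe 40 mm wide, top 29 above the table; jaw 46 wide, top 76 above the table, against the can; black pull tab at its outer end. Moves only along x of can_holder (axes parallel, same origin when shut), out along -x, 52 mm to the end stop. Spring: 4 N at the start plus 1.8 N per 10 mm (9 to 13 N at the mark). No latch: let go, it shuts.
- tab_grip (a point): Where to grip the black pull tab: centre of its upper part, 80 mm above the table. The tab is an upright plate 12 mm thick along x of can_holder, 40 wide along y, its top 100 above the table, free on all sides from 48 mm up; 66 mm of free space between it and the sliding jaw. It moves with the slide.
- tab_edge (a point): On the slide's centreline at the outer face of the pull tab, low down, 24 mm above the table: the point to bring level with the mark. It moves with the slide, always 56 mm lower and 6 mm further out than tab_grip.
- mark (a point): The mark: midway between the two small black ears of the index clip, on the channel's centreline, 24 mm above the table. The ears sit on the channel's two lips (each 4 mm thick along the channel, 41 mm out from the centreline, tops 24 mm above the table). x as in can_holder; the slide is at the mark when tab_edge has x = 0 here. Place differs each time: 28 to 45 mm beyond the shut tab.
- ashtray: Round glass ashtray with four notches in its rim, 120 mm dia, 34 mm high, loose on the table. Origin at the centre of its underside. Leave alone.
- chip_dish: Round wooden dish of chips, 116 mm dia, 26 mm high, loose on the table. Origin at the centre of its underside. Leave alone.
- tile_low: Lower of two stacked mahjong tiles, 36 x 27 x 21 mm, green back up, loose on the table. Origin at the centre of its underside. Leave alone.
- tile_top: Upper tile, same size, lying on tile_low, top 42 mm above the table. Origin at the centre of its underside. Leave alone.
Things that resemble listed ones, but are neither listed nor needed, are in the scene too. Several things look just like the can_holder: the one meant starts farthest to the robot's right.

How it is judged:
On the way, in this order (a step that is already met when the one before it is completed fails the run):
1. the nozzle cap is pressed down (at least 3.5 of its 5 mm) (value of joint nozzle_cap above 0.0035 m), for 0.1 s.
2. the nozzle cap has come back up (value of joint nozzle_cap below 0.001 m), for 0.1 s.
3. the slide is pulled out to the mark (5 mm either way) and held there by the fingers (x of tab_edge in the frame of mark between -0.005 and 0.005 m and contact force between the fingers and sliding_jaw above 3 N), for 0.5 s.
At the end, for the whole second after the job is handed in: Still holding: the tab's outer face is within 5 mm of the clip's mark and still (under 10 mm/s), held by the fingers (over 3 N) and nothing else; the nozzle cap is up (within 1 mm); ashtray, chip dish and both tiles are within 15 mm of where they began (all of step 3 and linear speed of sliding_jaw below 0.01 m/s and contact force between sliding_jaw and ashtray below 0.3 N and contact force between sliding_jaw and chip_dish below 0.3 N and contact force between sliding_jaw and tile_low below 0.3 N and contact force between sliding_jaw and tile_top below 0.3 N and value of joint nozzle_cap below 0.001 m and distance of each of ashtray, chip_dish, tile_low, tile_top from where it was at the start of the episode below 0.015 m); the arm keeps its last pose, push and grip.
It fails at once if the nozzle is pressed while the holder is drawn open (value of joint nozzle_cap above 0.0025 m and x of tab_edge in the frame of can_holder below -0.049 m).
It fails at once if the ashtray, the chip dish or a tile is pushed over 15 mm away (distance of any of ashtray, chip_dish, tile_low, tile_top from where it was at the start of the episode above 0.015 m).
It also fails if it takes over 48 s, if anything falls off the work surface, if the arm or the gripper's body presses on something with over 40 N, if the wrist force passes 120 N, or if a joint passes its speed limit or range.

## Robot

A 7-joint arm with a two-finger parallel gripper is mounted at the origin on the work surface. World frame = base frame: x ahead of the robot, y to its left, z up, the work surface at z = 0. Lengths are in m, angles in rad, forces in N, time in s.
With the tool pointing down it reaches from about 0.4 to 0.85 m from the base axis. Payload 10.4 kg.
Tool frame: the origin (TCP) lies on the mounting face of the last link; the fingertips stand r.tips_ahead ahead of it and the grasp point (between the pads) lies 164 mm ahead of it (r.tips_ahead is the distance from the TCP to the fingertips, in m); z points along the fingers, y is the line along which they close (so a half turn about z gives the same grasp; the last joint's range is limited). The gripper opens to 87 mm and grips with 3 to 60 N. Pads are 19 mm wide; open, the fingers measure 117 mm over their backs; the gripper's body (75 mm by 190 mm) begins 51 mm behind the grasp point.
Start: joints at [1.203, 0.332, -0.065, 1.46, 0.022, 1.35, -0.088], TCP at [0.211, -0.588, 0.405] pointing down, gripper open.
Joint ranges: [-2.6, 2.6], [-0.5, 2.12], [-1.47, 1.34], [0.16, 2.42], [-1.27, 4.41], [0.06, 2.06], [-2.6, 2.6]. Speed limits (rad/s): [2.22, 2.22, 2.79, 2.79, 3.14, 3.14, 3.14].

## Interface

Orientations are given as a unit quaternion [x, y, z, w].
In Python, from bench import telemetry, imaging, job, r gives the robot as it stands.
- The arm moves only by the tool move_arm, never from a script. Its argument "steps" is a list of rows, each an object of numbers: "dx", "dy", "dz": the shift along the tool's x, y, z in cm; "spin": the turn about the tool's z in rad. In form: [{"dx": .., "dy": .., "dz": .., "spin": ..}, ...]. A call has 1 to 12 rows; each row shifts and turns the commanded pose from where the row before left it, along the tool's axes as they then stand; what a row does not reach is not made up. A row lasts 1/10 s, in which the tool goes at most 50 mm and 8.59 degrees, less where a joint would pass 70% of its speed; a pose out of reach is approached as far as the arm can. A call with a gripper value outside its range is refused whole. "claw" is the finger opening in cm, from 0 to 8.7, set as the call begins (left out, the last holds). The fingers move at their own pace and stop on an object; "squeeze" is the grip in N (left out, the last holds). Time passes only in rows, so rows that do not move let the fingers close. It gives the time, the measured TCP pose, the force, the opening and the grip force at its end, in the units of the state.
- telemetry.read_state(): the state, without advancing time (a new reading comes with each control period).
- imaging.camera(name): name is "scene" or "top"; returns a dict with "img" (400x640x3 uint8, red, green, blue), "camera_matrix" (3x3 intrinsics, pixels), "R" (3x3) and "t" (3): a world point X has camera coordinates R X + t. Camera axes: x right, y down, z forward; pixel columns grow to the right and rows downward; lengths in m; the calibration is good to about 2 mm. A picture is of the moment at which its call begins. There is no depth.
- job.close_job(): hands the job in; it is judged then, once.
The state is a dict: "time": time; "joint_positions": joint angles; "joint_vel": joint speeds; "joint_torque": joint torques, N m; "ee_pos": TCP position; "eef_rot": TCP orientation; "ft_force": force on the tool from outside, world axes, zero at the start; "torque": the same for the moment, N m; "width": finger opening in m; "grip_force": force on a finger pad.
Only numpy, scipy, OpenCV 4.12 (cv2) and the standard library are available. Lean on these libraries where they do the work, as an engineer would, in place of code of your own. Each camera call takes 0.05 s, during which the arm holds its last target. There are 200 camera calls.

## Working session

There is one attempt and no reset: what is moved stays moved. The work goes in short steps, Python scripts to look and compute and a tool call to move; the robot and the scene stay as the last step left them, time stands still between calls to the robot, and variables do not carry over. Pictures are saved under pics/ and viewed, at most 10 in all, crops included, and the job is handed in when it is done.

Besides the shell and the picture viewer there is one more tool, called by a JSON object that holds its "api" and its "payload", one argument or row to a line. move_arm: Moves the arm, as the interface text tells. Its arguments: {"type":"object","properties":{"steps":{"type":"array","items":{"type":"object","properties":{"dx":{"type":"number"},"dy":{"type":"number"},"dz":{"type":"number"},"spin":{"type":"number"}}}},"claw":{"type":"number"},"squeeze":{"type":"number"}},"required":["steps"]}

```bash
mkdir -p pics; ls; cat > h.py <<'E'
import numpy as np, cv2
from bench import telemetry, imaging, job, r
def snap(n,f):
    c=imaging.camera(n); cv2.imwrite('pics/'+f,c['img'][:,:,::-1]); np.savez(f'{n}.npz',**c); return c
def ray(c,u,v,z):
    K,R,t=[np.array(c[k]) for k in('camera_matrix','R','t')]
    d=R.T@np.linalg.solve(K,[u,v,1]); o=-R.T@t
    return o+d*(z-o[2])/d[2]
def px(c,X):
    p=c['camera_matrix']@(c['R']@np.array(X)+c['t']); return p[:2]/p[2]
E
python3 - <<'E'
from h import *
for n in('scene','top'):
    c=snap(n,n+'0.png'); print(n,-c['R'].T@c['t'])
s=telemetry.read_state(); print(s, r.tips_ahead)
E
```

```text
pics
scene [ 1.00819951 -0.50183917  0.52843465]
top [0.52732482 0.0737967  0.98964827]
{'time': 0.1, 'joint_positions': array([ 1.20342765,  0.33283204, -0.06468216,  1.46083808,  0.02162853,
        1.34992998, -0.08848978]), 'joint_vel': array([ 0.00192554, -0.00426034,  0.00136474, -0.00326294,  0.00049335,
        0.00017462,  0.00057303]), 'joint_torque': array([ 8.10764195e-04, -6.24548435e+01,  2.44233274e-02, -3.90717459e+01,
       -6.13990612e-02,  3.66491417e-02,  1.07641038e-04]), 'ee_pos': array([ 0.21119235, -0.58811956,  0.40402792]), 'eef_rot': array([ 9.85176785e-01,  1.71540878e-01, -1.57971344e-04, -6.36377868e-04]), 'ft_force': array([-0.54597637,  0.39351489,  0.27984093]), 'torque': array([ 0.0491866 ,  0.00713645, -0.021115  ]), 'grip_force': 0.0, 'width': 0.08706582007567697} 0.1822
```

View pics/scene0.png

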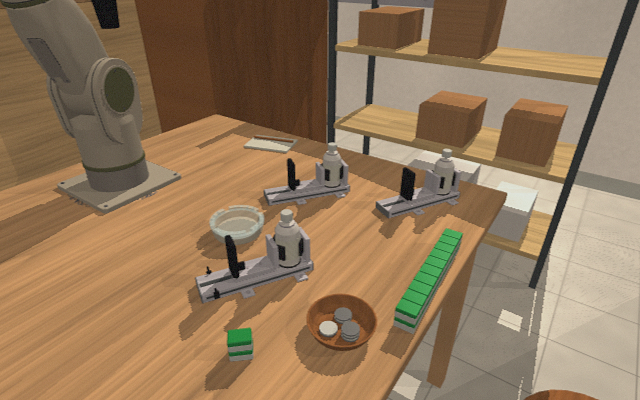

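View pics/top0.png

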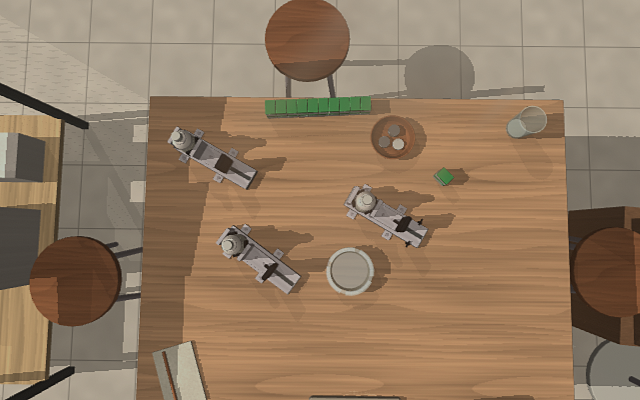

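The target is the holder at about (385,215) in the top view and (255,265) in the scene view. It is the rightmost one, has the clip ears and stands beside the ashtray. I'll enlarge both views.

```bash
python3 - <<'E'
import cv2
a=cv2.imread('pics/top0.png')[175:255,335:440]; cv2.imwrite('pics/topc.png',cv2.resize(a,None,fx=7,fy=7,interpolation=cv2.INTER_CUBIC))
a=cv2.imread('pics/scene0.png')[205:305,190:320]; cv2.imwrite('pics/scenec.png',cv2.resize(a,None,fx=6,fy=6,interpolation=cv2.INTER_CUBIC))
E
```

```text
(no output)
```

View pics/topc.png

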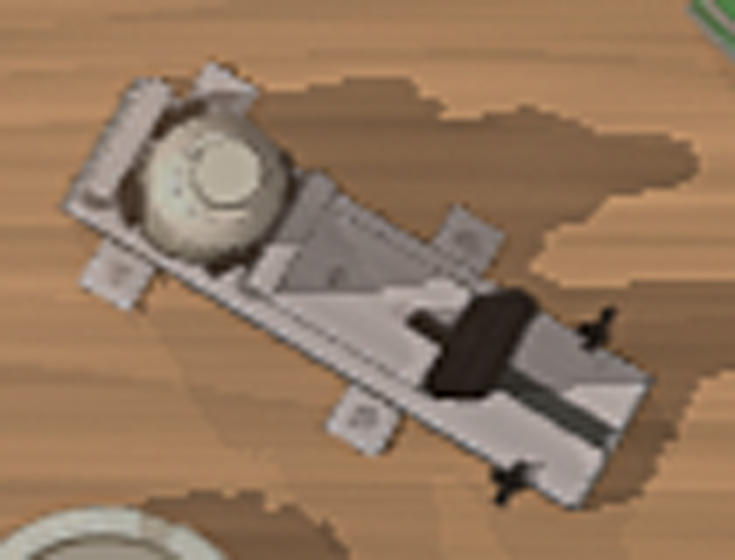

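View pics/scenec.png

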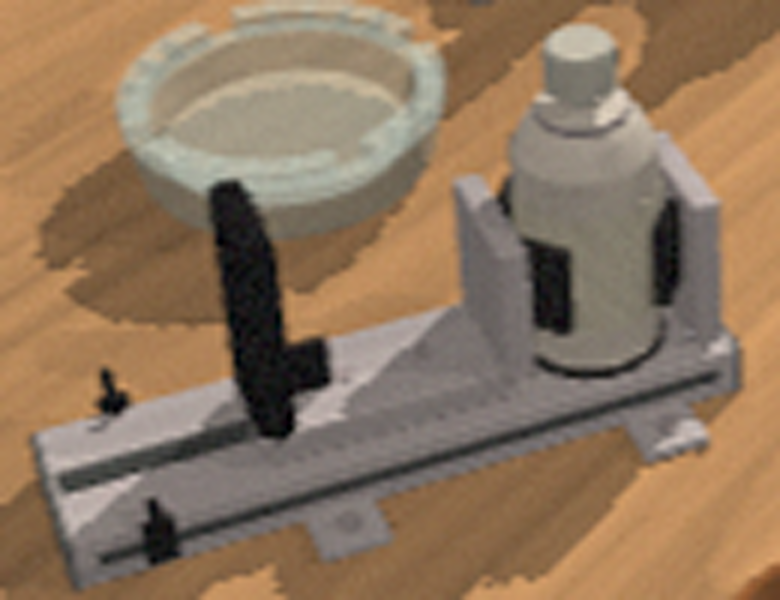

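Top crop readings: nozzle (228,172), ears (598,328) and (513,483), channel end corners (652,378) and (580,507), tab at about (482,345). Scene crop readings: nozzle (580,42), ear tips (107,375) and (153,503), tab top at about (228,186). Next I'll fit the holder pose jointly.

```bash
cat > fit.py <<'E'
from h import *
from scipy.optimize import least_squares
T=np.load('top.npz'); S=np.load('scene.npz')
tp=lambda u,v:((u+.5)/7-.5+335,(v+.5)/7-.5+175)
sp=lambda u,v:((u+.5)/6-.5+190,(v+.5)/6-.5+205)
# p=[x,y,yaw,m,s(tab centre x),xe]
obs=[(T,tp(228,172),lambda p:(.075,0,.130)),(S,sp(580,42),lambda p:(.075,0,.130)),
(T,tp(598,328),lambda p:(p[3],-.041,.021)),(T,tp(513,483),lambda p:(p[3],.041,.021)),
(S,sp(107,375),lambda p:(p[3],.041,.024)),(S,sp(153,503),lambda p:(p[3],-.041,.024)),
(T,tp(652,378),lambda p:(p[5],-.028,.018)),(T,tp(580,507),lambda p:(p[5],.028,.018)),
(S,sp(36,437),lambda p:(p[5],.028,.018)),
(T,tp(540,302),lambda p:(p[4]-.006,-.02,.1)),(T,tp(452,390),lambda p:(p[4]-.006,.02,.09)),(S,sp(228,184),lambda p:(p[4],.01,.1)),(S,sp(258,430),lambda p:(p[4]-.006,-.02,.048))]
def world(p,l):
    c,s=np.cos(p[2]),np.sin(p[2]); return np.array([p[0]+c*l[0]-s*l[1],p[1]+s*l[0]+c*l[1],l[2]])
f=lambda p:np.concatenate([px(c,world(p,l(p)))-o for c,o,l in obs])
a=ray(T,*tp(228,172),.13);b=(ray(T,*tp(652,378),.018)+ray(T,*tp(580,507),.018))/2
y=np.arctan2(a[1]-b[1],a[0]-b[0]); o=a-.075*np.array([np.cos(y),np.sin(y),0])
q=least_squares(f,[o[0],o[1],y,-.08,-.04,-.107],loss='soft_l1'); p=q.x
if __name__=='__main__':
    print(a,b,np.round(p,4),np.rad2deg(p[2])); print(np.round(f(p).reshape(-1,2),1))
    print('nozzle',world(p,(.075,0,.13)),'mark',world(p,(p[3],0,.024)),'tabc',world(p,(p[4],0,.08)))
    print('ash',ray(T,350,271,.017),'dish',ray(T,391,137,.02),'tiles',ray(T,444,177,.042))
E
python3 fit.py
```

```text
[ 0.59867474 -0.01686665  0.13      ] [ 0.5112579  -0.16916195  0.018     ] [ 0.5611 -0.0821  1.046  -0.0758 -0.0322 -0.1002] 59.930578933564675
[[ 0.1  0. ]
 [ 0.1  0. ]
 [ 2.3 -2.4]
 [-1.6  3.5]
 [-0.9 -0.8]
 [ 1.4  5.5]
 [ 0.2 -0.2]
 [-0.5  0.5]
 [-0.3 -0.9]
 [ 0.6 -0.2]
 [ 3.7  2. ]
 [ 1.3  1.4]
 [ 0.4 -6.1]]
nozzle [ 0.59867275 -0.01717104  0.13      ] mark [ 0.52312141 -0.14766442  0.024     ] tabc [ 0.54498512 -0.1099011   0.08      ]
ash [0.42596254 0.01401551 0.017     ] dish [ 0.76917007 -0.08961589  0.02      ] tiles [ 0.66340399 -0.2179581   0.042     ]
```

```bash
sed -i 's/,-\.041,/,-p[6],/g; s/,\.041,/,p[6],/g; s/-\.107\],/-.107,.036],/; s/,(S,sp(258,430).*$/]/' fit.py; python3 fit.py; python3 - <<'E'
from fit import *
s=telemetry.read_state(); from scipy.spatial.transform import Rotation as R
M=R.from_quat(s['eef_rot']).as_matrix(); print(M.round(3))
yt=np.rad2deg(np.arctan2(M[1,1],M[0,1])); print('tool y dir',yt,'holder x dir',np.rad2deg(p[2]))
n=world(p,(.075,0,.13)); print('move in tool', M.T@(n-s['ee_pos']))
E
```

```text
[ 0.59867474 -0.01686665  0.13      ] [ 0.5112579  -0.16916195  0.018     ] [ 0.5606 -0.0817  1.0471 -0.0752 -0.0306 -0.1002  0.0317] 59.991703932220936
[[-0.1  0.2]
 [ 0.  -0.2]
 [ 0.2  0.8]
 [-0.1  0.3]
 [ 0.5  1.8]
 [ 0.5  1.8]
 [ 0.  -0. ]
 [-0.6  0.7]
 [-0.3 -1.1]
 [-0.2 -0.3]
 [ 3.   1.9]
 [ 2.1  1. ]]
nozzle [ 0.59811543 -0.01673345  0.13      ] mark [ 0.52301106 -0.14677455  0.024     ] tabc [ 0.54531773 -0.10815117  0.08      ]
ash [0.42596254 0.01401551 0.017     ] dish [ 0.76917007 -0.08961589  0.02      ] tiles [ 0.66340399 -0.2179581   0.042     ]
[[ 0.941  0.338 -0.001]
 [ 0.338 -0.941  0.001]
 [-0.    -0.001 -1.   ]]
tool y dir -70.24515705275569 holder x dir 59.991703932220936
move in tool [ 0.55730355 -0.40662122  0.27450826]
```

{"api": "move_arm", "payload": {
  "steps": [
    {"spin": 0.145},
    {"spin": 0.145},
    {"spin": 0.145},
    {"spin": 0.145},
    {"spin": 0.145},
    {"spin": 0.144},
    {"dy": -4, "dx": 0.4},
    {"dy": -4, "dx": 0.4},
    {"dy": -4, "dx": 0.4},
    {"dy": -4, "dx": 0.4},
    {"dy": -4, "dx": 0.4},
    {"dy": -4, "dx": 0.4}
  ],
  "claw": 0,
  "squeeze": 20
}}

```text
$.steps[0]: bad value
```

{"api": "move_arm", "payload": {
  "steps": [
    {"dy": -4, "dx": 0.3},
    {"dy": -4, "dx": 0.3},
    {"dy": -4, "dx": 0.3},
    {"dy": -4, "dx": 0.3},
    {"dy": -4, "dx": 0.3},
    {"dy": -4, "dx": 0.3},
    {"dy": -4, "dx": 0.3},
    {"dy": -4, "dx": 0.3},
    {}
  ]
}}

```text
$.steps[0]: bad value
```

```bash
cat > go.py <<'E'
from fit import *
from scipy.spatial.transform import Rotation as R
s=telemetry.read_state(); M=R.from_quat(s['eef_rot']).as_matrix()
def rel(X): return (M.T@(np.array(X)-s['ee_pos'])*100).round(2)
def show():
    print('t',s['time'],s['ee_pos'].round(4),'ydir',np.rad2deg(np.arctan2(M[1,1],M[0,1])).round(2),'tilt',M[:,2].round(4),'F',s['ft_force'].round(1),s['width'],s['grip_force'])
    n=world(p,(.075,0,.13)); print('nozzle rel cm (tips touch)',rel(n+[0,0,.1822]),'tab',rel(world(p,(p[4],0,.08))+[0,0,.164]),'mark',(p[3]-p[4]+.006)*100)
if __name__=='__main__': show()
E
python3 go.py
```

```text
t 0.1 [ 0.2112 -0.5881  0.404 ] ydir -70.25 tilt [-5.0e-04  1.2e-03 -1.0e+00] F [-0.5  0.4  0.3] 0.08706582007567697 0.0
nozzle rel cm (tips touch) [ 55.73 -40.69   9.23] tab [ 47.67 -33.86  16.04] mark -3.8602159440506245
```

{"api": "move_arm", "payload": {
  "steps": [
    {"dx": 0, "dy": 0, "dz": 0, "spin": 0.145},
    {"dx": 0, "dy": 0, "dz": 0, "spin": 0.145},
    {"dx": 0, "dy": 0, "dz": 0, "spin": 0.145},
    {"dx": 0, "dy": 0, "dz": 0, "spin": 0.145},
    {"dx": 0, "dy": 0, "dz": 0, "spin": 0.145},
    {"dx": 0, "dy": 0, "dz": 0, "spin": 0.144},
    {"dx": 0.4, "dy": -4, "dz": 0, "spin": 0},
    {"dx": 0.4, "dy": -4, "dz": 0, "spin": 0},
    {"dx": 0.4, "dy": -4, "dz": 0, "spin": 0},
    {"dx": 0.4, "dy": -4, "dz": 0, "spin": 0},
    {"dx": 0.4, "dy": -4, "dz": 0, "spin": 0},
    {"dx": 0.4, "dy": -4, "dz": 0, "spin": 0}
  ],
  "claw": 0,
  "squeeze": 20
}}

```text
time: 1.3
ee_pos: [0.3528, -0.3909, 0.4045]
eef_rot: [0.966, -0.259, -0.0, -0.0]
ft_force: [0.1, 0.4, 0.2]
width: 0.0032
grip_force: 0.0
```

{"api": "move_arm", "payload": {
  "steps": [
    {"dx": 0.3, "dy": -4, "dz": 0, "spin": 0},
    {"dx": 0.3, "dy": -4, "dz": 0, "spin": 0},
    {"dx": 0.3, "dy": -4, "dz": 0, "spin": 0},
    {"dx": 0.3, "dy": -4, "dz": 0, "spin": 0},
    {"dx": 0.3, "dy": -4, "dz": 0, "spin": 0},
    {"dx": 0.3, "dy": -4, "dz": 0, "spin": 0},
    {"dx": 0.3, "dy": -4, "dz": 0, "spin": 0},
    {"dx": 0.3, "dy": -4, "dz": 0, "spin": 0},
    {"dx": 0, "dy": 0, "dz": 0, "spin": 0}
  ]
}}

```text
time: 2.2
ee_pos: [0.5351, -0.1217, 0.4044]
eef_rot: [0.967, -0.255, -0.0, -0.001]
ft_force: [-0.8, 0.2, 0.6]
width: 0.0004
grip_force: 0.0
```

```bash
python3 go.py
```

```text
t 2.2 [ 0.5351 -0.1217  0.4044] ydir -119.57 tilt [ 4.0e-04  2.7e-03 -1.0e+00] F [-0.8  0.2  0.6] 0.0003622995862380261 0.0
nozzle rel cm (tips touch) [  0.31 -12.22   9.25] tab [ 0.23 -1.64 16.04] mark -3.8602159440506245
```

{"api": "move_arm", "payload": {
  "steps": [
    {"dx": 0.1, "dy": -4, "dz": 0, "spin": 0},
    {"dx": 0.1, "dy": -4, "dz": 0, "spin": 0},
    {"dx": 0.1, "dy": -4, "dz": 0, "spin": 0},
    {"dx": 0, "dy": 0, "dz": 3, "spin": 0},
    {"dx": 0, "dy": 0, "dz": 3, "spin": 0},
    {"dx": 0, "dy": 0, "dz": 2, "spin": 0},
    {"dx": 0, "dy": 0, "dz": 0, "spin": 0},
    {"dx": 0, "dy": 0, "dz": 0, "spin": 0},
    {"dx": 0, "dy": 0, "dz": 0, "spin": 0}
  ]
}}

```text
time: 3.1
ee_pos: [0.5962, -0.0252, 0.3263]
eef_rot: [0.966, -0.259, 0.001, -0.0]
ft_force: [0.0, 0.1, -0.1]
width: 0.0002
grip_force: 0.0
```

```bash
python3 - <<'E'
from go import *
show()
c=imaging.camera('scene'); a=c['img'][120:300,190:340,::-1]; cv2.imwrite('pics/s1.png',cv2.resize(a,None,fx=3.3,fy=3.3,interpolation=cv2.INTER_CUBIC))
print('tip px',px(c,s['ee_pos']+M@[0,0,.1822]),'noz',px(c,world(p,(.075,0,.13))))
E
```

```text
t 3.1 [ 0.5962 -0.0252  0.3263] ydir -120.05 tilt [ 2.2e-03 -1.0e-04 -1.0e+00] F [ 0.   0.1 -0.1] 0.00015508006192238165 0.0
nozzle rel cm (tips touch) [-0.26 -0.83  1.41] tab [-0.26  9.74  8.22] mark -3.8602159440506245
tip px [282.32071723 206.55108038] noz [286.26892136 211.40909427]
```

View pics/s1.png

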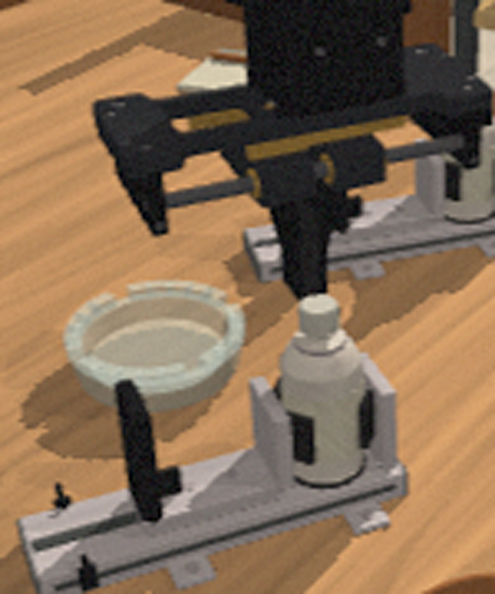

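The fingertips are at about (283,208) and the cap at (286,211), which matches the projections. I'll correct the offset and press.

{"api": "move_arm", "payload": {
  "steps": [
    {"dx": -0.25, "dy": -0.8, "dz": 0, "spin": 0},
    {"dx": 0, "dy": 0, "dz": 0, "spin": 0},
    {"dx": 0, "dy": 0, "dz": 0.5, "spin": 0},
    {"dx": 0, "dy": 0, "dz": 0.5, "spin": 0},
    {"dx": 0, "dy": 0, "dz": 0.2, "spin": 0},
    {"dx": 0, "dy": 0, "dz": 0.2, "spin": 0},
    {"dx": 0, "dy": 0, "dz": 0.2, "spin": 0},
    {"dx": 0, "dy": 0, "dz": 0.1, "spin": 0},
    {"dx": 0, "dy": 0, "dz": 0, "spin": 0},
    {"dx": 0, "dy": 0, "dz": 0, "spin": 0}
  ]
}}

```text
time: 4.15
ee_pos: [0.5975, -0.017, 0.3081]
eef_rot: [0.966, -0.259, -0.0, 0.0]
ft_force: [-4.0, 0.7, 6.3]
width: 0.0006
grip_force: 3.2
```

```bash
python3 go.py
```

```text
t 4.15 [ 0.5975 -0.017   0.3081] ydir -120.05 tilt [-4.e-04 -4.e-04 -1.e+00] F [-4.   0.7  6.3] 0.0005663001962262486 3.175211081716043
nozzle rel cm (tips touch) [ 0.04 -0.06 -0.41] tab [ 0.05 10.5   6.41] mark -3.8602159440506245
```

{"api": "move_arm", "payload": {
  "steps": [
    {"dx": 0, "dy": 0, "dz": 0.1, "spin": 0},
    {"dx": 0, "dy": 0, "dz": 0.1, "spin": 0},
    {"dx": 0, "dy": 0, "dz": 0, "spin": 0},
    {"dx": 0, "dy": 0, "dz": 0, "spin": 0},
    {"dx": 0, "dy": 0, "dz": 0, "spin": 0}
  ]
}}

```text
time: 4.65
ee_pos: [0.5974, -0.0169, 0.3075]
eef_rot: [0.966, -0.259, 0.0, 0.0]
ft_force: [-9.7, 0.0, 18.4]
width: 0.0005
grip_force: 9.1
```

{"api": "move_arm", "payload": {
  "steps": [
    {"dx": 0, "dy": 0, "dz": -0.5, "spin": 0},
    {"dx": 0, "dy": 0, "dz": -1, "spin": 0},
    {"dx": 0, "dy": 0, "dz": -3, "spin": 0},
    {"dx": 0, "dy": 0, "dz": -3, "spin": 0},
    {"dx": 0, "dy": 4, "dz": 0, "spin": 0},
    {"dx": 0, "dy": 4, "dz": 0, "spin": 0},
    {"dx": 0, "dy": 2, "dz": 0, "spin": 0},
    {"dx": 0, "dy": 0, "dz": 0, "spin": 0},
    {"dx": 0, "dy": 0, "dz": 0, "spin": 0}
  ],
  "claw": 5.6
}}

```text
time: 5.55
ee_pos: [0.5476, -0.1034, 0.3811]
eef_rot: [0.966, -0.259, 0.0, -0.0]
ft_force: [0.3, 0.6, 0.1]
width: 0.0549
grip_force: 0.0
```

```bash
python3 go.py
```

```text
t 5.55 [ 0.5476 -0.1034  0.3811] ydir -120.07 tilt [ 6.e-04  0.e+00 -1.e+00] F [0.3 0.6 0.1] 0.05489864914540012 0.0
nozzle rel cm (tips touch) [  0.03 -10.03   6.89] tab [ 0.03  0.53 13.71] mark -3.8602159440506245
```

The cap went fully down (18 N at the stop) and was released. Next I'll stop above the tab and check alignment.

{"api": "move_arm", "payload": {
  "steps": [
    {"dx": 0, "dy": 0.5, "dz": 3, "spin": 0},
    {"dx": 0, "dy": 0, "dz": 3, "spin": 0},
    {"dx": 0, "dy": 0, "dz": 2, "spin": 0},
    {"dx": 0, "dy": 0, "dz": 0, "spin": 0},
    {"dx": 0, "dy": 0, "dz": 0, "spin": 0}
  ]
}}

```text
time: 6.05
ee_pos: [0.5456, -0.1067, 0.3013]
eef_rot: [0.966, -0.258, 0.0, -0.0]
ft_force: [0.6, -0.7, -0.0]
width: 0.056
grip_force: 0.0
```

```bash
python3 - <<'E'
from go import *
show()
c=imaging.camera('scene'); a=c['img'][180:310,190:330,::-1]; cv2.imwrite('pics/s2.png',cv2.resize(a,None,fx=4.5,fy=4.5,interpolation=cv2.INTER_CUBIC))
for q in([0,0,.164],[0,0,.1822],[0,.0275,.1822],[0,-.0275,.1822]): print(q,(px(c,s['ee_pos']+M@q)-[190,180])*4.5)
E
```

```text
t 6.05 [ 0.5456 -0.1067  0.3013] ydir -119.94 tilt [ 2.e-04  5.e-04 -1.e+00] F [ 0.6 -0.7 -0. ] 0.055951883449345416 0.0
nozzle rel cm (tips touch) [  0.05 -10.42  -1.08] tab [0.04 0.14 5.73] mark -3.8602159440506245
[0, 0, 0.164] [178.0208467  185.96741882]
[0, 0, 0.1822] [183.24507576 225.09425613]
[0, 0.0275, 0.1822] [112.55031992 242.57690141]
[0, -0.0275, 0.1822] [251.99145874 208.09343883]
```

View pics/s2.png

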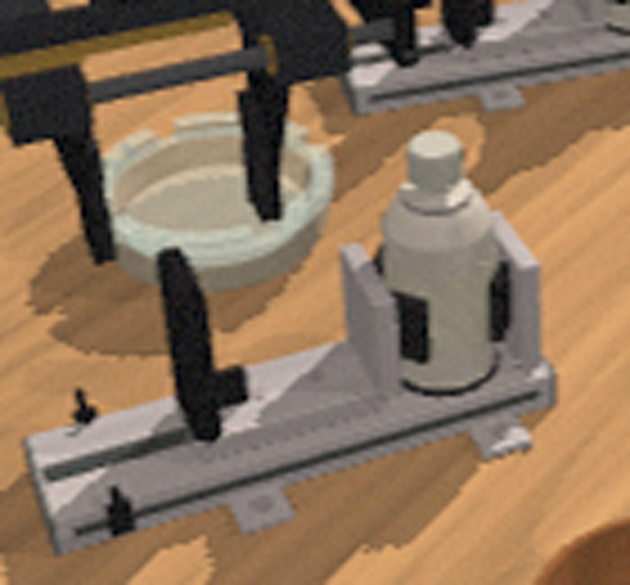

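```bash
python3 - <<'E'
from go import *
e=np.array([np.cos(p[2]),np.sin(p[2])])
X=ray(T,*tp(511,349),.1); print('outer face x (top)',(X[:2]-p[:2])@e,'now',p[4]-.006)
for q in((190,437),(195,440)):
    X=ray(S,q[0]/4.5+190,q[1]/4.5+180,.029); l=X[:2]-p[:2]; print(l@e,l@[-e[1],e[0]])
E
```

```text
outer face x (top) -0.036795417263926794 now -0.03656891770020833
-0.04062632351225304 -0.016094600223835024
-0.039269812367134865 -0.01871617584077004
```

{"api": "move_arm", "payload": {
  "steps": [
    {"dx": 0, "dy": 0.2, "dz": 0, "spin": 0},
    {"dx": 0, "dy": 0, "dz": 2, "spin": 0},
    {"dx": 0, "dy": 0, "dz": 2, "spin": 0},
    {"dx": 0, "dy": 0, "dz": 0.9, "spin": 0},
    {"dx": 0, "dy": 0, "dz": 0, "spin": 0},
    {"dx": 0, "dy": 0, "dz": 0, "spin": 0}
  ]
}}

```text
time: 6.7
ee_pos: [0.5445, -0.1096, 0.2528]
eef_rot: [0.966, -0.259, 0.001, -0.0]
ft_force: [0.4, 0.2, 0.0]
width: 0.0559
grip_force: 0.0
```

{"api": "move_arm", "payload": {
  "steps": [
    {"dx": 0, "dy": 0, "dz": 0, "spin": 0},
    {"dx": 0, "dy": 0, "dz": 0, "spin": 0},
    {"dx": 0, "dy": 0, "dz": 0, "spin": 0},
    {"dx": 0, "dy": 0, "dz": 0, "spin": 0},
    {"dx": 0, "dy": 0, "dz": 0, "spin": 0},
    {"dx": 0, "dy": 0, "dz": 0, "spin": 0},
    {"dx": 0, "dy": 0, "dz": 0, "spin": 0},
    {"dx": 0, "dy": 0, "dz": 0, "spin": 0}
  ],
  "claw": 0,
  "squeeze": 35
}}

```text
time: 7.5
ee_pos: [0.5438, -0.11, 0.2517]
eef_rot: [0.966, -0.259, -0.0, 0.0]
ft_force: [-2.8, -2.4, 2.8]
width: 0.0118
grip_force: 35.0
```

```bash
python3 go.py
```

```text
t 7.5 [ 0.5438 -0.11    0.2517] ydir -120.07 tilt [-7.e-04 -7.e-04 -1.e+00] F [-2.8 -2.4  2.8] 0.01177684654961995 34.999236152507365
nozzle rel cm (tips touch) [  0.02 -10.79  -6.06] tab [ 0.03 -0.24  0.77] mark -3.8602159440506245
```

{"api": "move_arm", "payload": {
  "steps": [
    {"dx": 0, "dy": 0.4, "dz": 0, "spin": 0},
    {"dx": 0, "dy": 0.5, "dz": 0, "spin": 0},
    {"dx": 0, "dy": 0.5, "dz": 0, "spin": 0},
    {"dx": 0, "dy": 0.5, "dz": 0, "spin": 0},
    {"dx": 0, "dy": 0.5, "dz": 0, "spin": 0},
    {"dx": 0, "dy": 0.5, "dz": 0, "spin": 0},
    {"dx": 0, "dy": 0.5, "dz": 0, "spin": 0},
    {"dx": 0, "dy": 0.2, "dz": 0, "spin": 0},
    {"dx": 0, "dy": 0, "dz": 0, "spin": 0},
    {"dx": 0, "dy": 0, "dz": 0, "spin": 0},
    {"dx": 0, "dy": 0, "dz": 0, "spin": 0}
  ]
}}

```text
time: 8.6
ee_pos: [0.527, -0.1387, 0.2517]
eef_rot: [0.966, -0.258, 0.001, -0.002]
ft_force: [6.8, 7.0, -4.7]
width: 0.0118
grip_force: 35.0
```

```bash
python3 - <<'E'
from go import *
show()
c=snap('scene','s3full.png'); a=c['img'][210:310,190:310,::-1]; cv2.imwrite('pics/s3.png',cv2.resize(a,None,fx=6,fy=6,interpolation=cv2.INTER_CUBIC))
e=np.array([np.cos(p[2]),np.sin(p[2])]); x=(s['ee_pos'][:2]-p[:2])@e-.006
print('edge x by tool',x,'mark',p[3])
for l in((x,0,.024),(x,-.02,.029),(p[3],-.0317,.024),(p[3],.0317,.024)): print(l,(px(c,world(p,l))-[190,210])*6)
E
```

```text
t 8.6 [ 0.527  -0.1387  0.2517] ydir -119.91 tilt [ 0.0027  0.0026 -1.    ] F [ 6.8  7.  -4.7] 0.01184127686416809 35.02061296720058
nozzle rel cm (tips touch) [  0.09 -14.14  -5.99] tab [ 0.07 -3.56  0.79] mark -3.8602159440506245
edge x by tool -0.07220952664323688 mark -0.07517107714071457
(np.float64(-0.07220952664323688), 0, 0.024) [139.37096081 412.53022473]
(np.float64(-0.07220952664323688), -0.02, 0.029) [152.2527093  440.85135172]
(np.float64(-0.07517107714071457), -0.0317, 0.024) [153.47117317 481.33088861]
(np.float64(-0.07517107714071457), 0.0317, 0.024) [107.31545995 353.50975081]
```

View pics/s3.png

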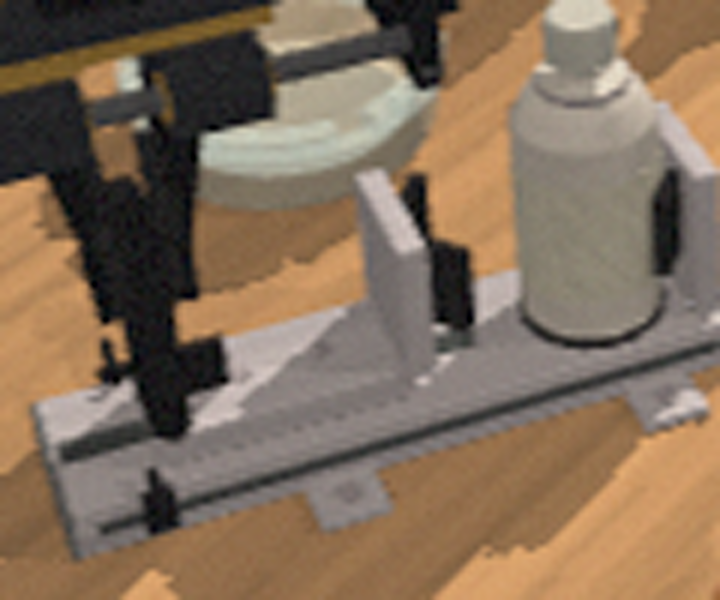

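The tab's outer lower corner is at about (151,432). The mark line at the same y passes through (144,449) at z = 24 mm. That leaves about 2.5–3 mm to go, which agrees with the tool reading, so I'll pull a little more.

{"api": "move_arm", "payload": {
  "steps": [
    {"dx": 0, "dy": 0.15, "dz": 0, "spin": 0},
    {"dx": 0, "dy": 0.13, "dz": 0, "spin": 0},
    {"dx": 0, "dy": 0, "dz": 0, "spin": 0},
    {"dx": 0, "dy": 0, "dz": 0, "spin": 0},
    {"dx": 0, "dy": 0, "dz": 0, "spin": 0},
    {"dx": 0, "dy": 0, "dz": 0, "spin": 0},
    {"dx": 0, "dy": 0, "dz": 0, "spin": 0},
    {"dx": 0, "dy": 0, "dz": 0, "spin": 0},
    {"dx": 0, "dy": 0, "dz": 0, "spin": 0},
    {"dx": 0, "dy": 0, "dz": 0, "spin": 0}
  ]
}}

```text
time: 9.65
ee_pos: [0.5256, -0.141, 0.2518]
eef_rot: [0.966, -0.258, 0.001, -0.002]
ft_force: [6.6, 6.8, -4.4]
width: 0.0119
grip_force: 35.0
```

```bash
python3 - <<'E'
from go import *
show()
c=snap('scene','s4full.png'); a=c['img'][230:310,190:270,::-1]; cv2.imwrite('pics/s4.png',cv2.resize(a,None,fx=7,fy=7,interpolation=cv2.INTER_CUBIC))
e=np.array([np.cos(p[2]),np.sin(p[2])]); print('edge x by tool',(s['ee_pos'][:2]-p[:2])@e-.006,'mark',p[3])
E
```

```text
t 9.65 [ 0.5256 -0.141   0.2518] ydir -119.9 tilt [ 0.0028  0.0028 -1.    ] F [ 6.6  6.8 -4.4] 0.011877162372280994 35.02239504363388
nozzle rel cm (tips touch) [  0.1  -14.41  -5.99] tab [ 0.07 -3.83  0.79] mark -3.8602159440506245
edge x by tool -0.07485517354776526 mark -0.07517107714071457
```

View pics/s4.png

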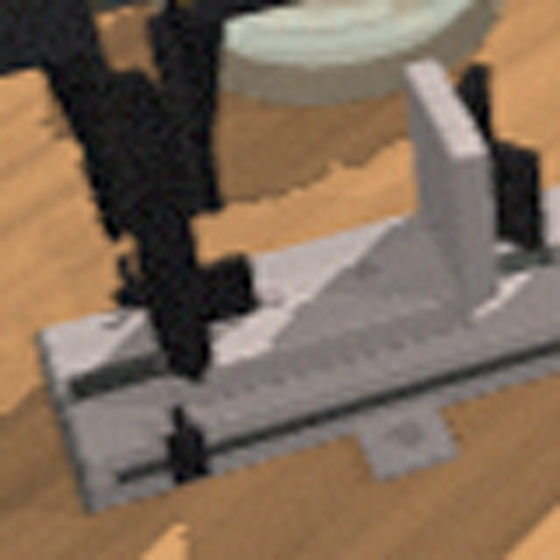

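The tab's outer corner at (167,368) now lies on the ear line to within about 0.5 mm. The grip is steady at 35 N, so I'll hand in.

```bash
python3 -c "
from bench import job; print(job.close_job())"
```

```text
the job is handed in; nothing more can be done
None
```

I pressed the nozzle cap fully down and released it; the arm is now holding the pull tab within about 0.5 mm of the clip's mark (by my measurement) at 35 N, and the job is handed in, with no verdict returned.

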